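Draw a firing plate over the edge and seat it on the loading rest

TASK

A thin ceramic firing plate lies sunk in a shallow tray where it cannot be gripped. Press lightly on its top and slide it out over the tray's open edge until a good third of it overhangs without tipping, grip it by the overhanging end, set it flat, square and lengthwise on the loading rest, clear of the stop, slide it gently forward until it is felt to press against the stop, whose setting differs each time, and let go. The ceramic is brittle: press, set down and push gently, do not drop it, and leave everything else on the bench where it is.

Things in the scene. Friction and masses are not known exactly. Their poses are not given: they have to be found in the camera images.
- plate_center (a point): centre (half-way up) of the firing plate, the only loose task part: a flat white ceramic rectangle with small grey dots on top, 100 mm long (its x), 60 wide (y), 4 thick (z, up), about 80 g, glazed: it slides easily on metal. At the start it lies flat in the tray, its x along the tray's x within a degree, 1 to 7 mm from the back rim. Over about 20 N against tray, rest or stop breaks it.
- tray: fixed aluminium tray, a solid block 130 mm long (x), 84 wide (y); origin at the centre of its underside, on the table. The plate lies on its floor, 40 mm above the origin. Rims 4 mm high, flush with the plate's top, run along both sides (inner faces at y = -32 and +32 mm) and the back (inner face at x = +57 mm). The end at x = -65 mm, towards the robot, is open. All rigid.
- tray_edge (a point): the middle of the tray's open edge, at floor height: 65 mm from the tray's origin along its -x, 40 mm up; axes as the tray's. At the start the plate's front is 15 to 21 mm short of it. Beyond it the space is free down to the table. A plate with more than 50 mm beyond it tips off.
- rest: fixed loading rest; origin at the centre of its underside, on the table. A dark foot 120 x 70 x 10 mm carries an aluminium bar 34 mm wide (y), x = -50 to +45 mm, its top (the seat) 40 mm up; fingers at the plate's long sides pass beside it. At its +x end a clamped stop, 50 wide, rises 16 above the seat; its face is set anywhere from x = +29 to +45 mm and is not measured: find it by feel.
- burblock: a bystander: a wooden block of dental burs, 75 x 40 x 28 mm with burs up to 55 mm high; origin at its underside
- dappen: a bystander: a small glass cup, 40 mm across, 28 mm high; origin at its underside
- spatula: a bystander: a thin steel hand spatula, 150 mm long, lying flat; origin at its underside
- liquid: a bystander: a white bottle, 48 mm across, 100 mm high; origin at its underside
- jar: a bystander: an amber glass jar, 52 mm across, 50 mm high; origin at its underside
- cast: a bystander: a small dental cast on a base 60 x 62 mm, 27 mm high; origin at its underside
- casebox: a bystander: a clear open case box, 100 x 70 x 35 mm; origin at its underside
Things that resemble listed ones, but are neither listed nor needed, are in the scene too. Leave any black or turquoise look-alike of the part that bears plate_center alone.

How it is judged:
On the way, in this order (a step that is already met when the one before it is completed fails the run):
1. the plate overhangs the tray's open edge by at least 25 mm, still lying flat on the tray (x of plate_center in the frame of tray between -0.066 and -0.04 m and z of plate_center in the frame of tray between 0.039 and 0.0445 m and angle between plate_center's own z axis and vertical below 0.05 rad and contact force between plate and tray above 0.05 N), for 0.2 s.
2. the plate is set down on the rest's seat, its leading end clear of the stop (x of stop_c0 in the frame of plate_center above 0.0565 m and x of plate_center in the frame of rest above -0.055 m and z of plate_center in the frame of rest between 0.038 and 0.046 m and contact force between plate and rest above 0.2 N and contact force between plate and stop_c0 below 0.1 N), for 0.1 s.
3. the plate, lying on the seat, is pressed against the stop with at least 1 N (contact force between plate and stop_c0 above 1 N and z of plate_center in the frame of rest below 0.046 m), for 0.1 s.
At the end, for the whole second after the job is handed in: The plate lies flat and at rest on the rest's seat against the stop (gap under 4 mm), its centre within 10 mm of the rest's middle line, turned less than 0.1 rad from the rest, and is released (x of stop_c0 in the frame of plate_center below 0.058 m and y of plate_center in the frame of rest between -0.01 and 0.01 m and z of plate_center in the frame of rest between 0.0405 and 0.0445 m and angle between the x axis of plate_center and the x axis of rest, either way round below 0.1 rad and angle between plate_center's own z axis and vertical below 0.05 rad and linear speed of plate below 0.01 m/s); the robot touches nothing.
It fails at once if the plate is pressed against the tray with more than 25 N (contact force between plate and tray above 25 N).
It fails at once if the plate is pressed against the rest or its stop with more than 20 N (contact force between plate and rest above 20 N).
It fails at once if the plate is dropped or tipped off: its centre is less than 25 mm above the table (height (world z) of plate_center below 0.025 m).
It fails at once if a bystander is moved by more than 20 mm (distance of any of burblock, dappen, spatula, liquid, jar, cast, casebox from where it was at the start of the episode above 0.02 m).
It also fails if it takes over 72 s, if anything falls off the work surface, if the arm or the gripper's body presses on something with over 40 N, if the wrist force passes 120 N, or if a joint passes its speed limit or range.

ROBOT

A 6-joint arm with a two-finger parallel gripper is mounted at the origin on the work surface. World frame = base frame: x ahead of the robot, y to its left, z up, the work surface at z = 0. Lengths are in m, angles in rad, forces in N, time in s.
With the tool pointing down it reaches from about 0.35 to 0.775 m from the base axis. Payload 7.3 kg.
Tool frame: the origin (TCP) lies midway between the tips of the shut fingers; the grasp point (between the pads) lies 19 mm behind it (bot.pinch_z is the distance from the TCP to the grasp point, in m); y points along the fingers, x is the direction in which the jaws open and shut, and the axes are right-handed (so a half turn about y gives the same grasp; the last joint's range is limited). The gripper opens to 92 mm and grips with 3 to 60 N. Pads are 19 mm wide; open, the fingers measure 130 mm over their backs; the gripper's body (75 mm by 190 mm) begins 47 mm behind the grasp point.
Start: joints at [-1.332, 0.342, 1.524, -0, 1.275, -0.146], TCP at [0.197, -0.487, 0.227] pointing down, gripper open.
Joint ranges: [-2.53, 2.53], [-0.77, 2.02], [0.04, 2.7], [-1, 4.14], [0.28, 2.66], [-3.11, 3.11]. Speed limits (rad/s): [2.57, 2.57, 3.14, 3.14, 3.14, 3.14].

INTERFACE

Orientations are given as a 3x3 rotation matrix whose columns are the frame's x, y, z axes.
In Python, from cell import bot, capture, calibration gives the robot as it stands.
- The arm moves only by the shell command python3 -m pendant 'ROWS' [FORCE]. ROWS is text: rows parted by semicolons, each of 5 numbers parted by spaces: the finger opening in cm, from 0 to 9.18, then the shift along the tool's x, y, z in cm, then the turn about the tool's y in degrees. In form: fingers tx ty tz twist; .... A call has 1 to 5 rows; each row is the pose to reach, as a shift and turn from the pose measured when the call began, along the tool's axes at that moment; what a row does not reach only later rows make up. A row lasts 1/10 s, in which the tool goes at most 50 mm and 8.59 degrees, less where a joint would pass 70% of its speed; a pose out of reach is approached as far as the arm can. A call with a gripper value outside its range is refused whole. The fingers move at their own pace and stop on an object; FORCE is the grip in N (left out, the last holds). Time passes only in rows, so rows that repeat a pose let the fingers close. It gives the time, the measured TCP pose, the force and the opening at its end, in the units of the state.
- bot.get_obs(): the state, without advancing time (a new reading comes with each control period).
- capture(name): name is "side" or "top" or "wrist"; returns the picture (384x512x3 uint8, red, green, blue); there is no depth.
- calibration(name): a dict with "intrinsics" (3x3 intrinsics, pixels), "rvec" (rotation vector, rad) and "tvec" (3), from world to camera coordinates, as OpenCV has them. Camera axes: x right, y down, z forward; pixel columns grow to the right and rows downward; lengths in m; the calibration is good to about 2 mm. A picture is of the moment at which its call begins: read the wrist's pose just before it. calibration takes no time and is no camera call; for the wrist camera it gives the pose at the moment of the call.
- bot.sign_off(): hands the job in, once; it reports no verdict.
The state is a dict: "time_s": time; "joint_positions": joint angles; "joint_velocities": joint speeds; "joint_torque": joint torques, N m; "position": TCP position; "eef_rot": TCP orientation; "ft_force": force on the tool from outside, world axes, zero at the start; "wrist_torque": the same for the moment, N m; "width": finger opening in m.
Only numpy, scipy, OpenCV 4.12 (cv2) and the standard library are available. Lean on these libraries where they do the work, as an engineer would, in place of code of your own. Each camera call takes 0.05 s, during which the arm holds its last target.

## Working session

There is one attempt and no reset: what is moved stays moved. The work goes in short steps, Python scripts to look and compute and a shell command to move; the robot and the scene stay as the last step left them, time stands still between calls to the robot, and variables do not carry over. Pictures are saved under pics/ and viewed, and the job is handed in when it is done.

```bash
ls; mkdir -p pics; python3 - <<'E'
from cell import bot,capture,calibration
import cv2
o=bot.get_obs(); print(o['time_s'],o['position'],o['eef_rot'],o['ft_force'],o['width'],bot.pinch_z)
for n in ['side','top','wrist']:
    c=calibration(n); print(n,c)
    im=capture(n); cv2.imwrite(f'pics/{n}0.png',im[:,:,::-1])
E
```

```text
pics
0.0 [ 0.19697052 -0.4862129   0.2260678 ] [[ 3.75366536e-01 -3.76300785e-04  9.26876379e-01]
 [-9.26875282e-01  1.43880412e-03  3.75366676e-01]
 [-1.47484433e-03 -9.99998894e-01  1.91295025e-04]] [1.28222398 0.05447517 0.57299681] 0.09161091429327504 0.0188
side {'intrinsics': array([[439.93390156,   0.        , 264.61538716],
       [  0.        , 439.93390156, 190.7257135 ],
       [  0.        ,   0.        ,   1.        ]]), 'rvec': array([ 2.16771812, -0.13860712,  0.08831577]), 'tvec': array([-0.53600287,  0.07065902,  1.13120287])}
top {'intrinsics': array([[362.84091236,   0.        , 256.19985065],
       [  0.        , 362.84091236, 185.81928297],
       [  0.        ,   0.        ,   1.        ]]), 'rvec': array([ 2.1419402 , -2.18340735,  0.137114  ]), 'tvec': array([0.00221785, 0.54345865, 1.18886872])}
wrist {'intrinsics': array([[336.08891179,   0.        , 255.2482945 ],
       [  0.        , 336.08891179, 191.74085873],
       [  0.        ,   0.        ,   1.        ]]), 'rvec': array([-2.40599605,  1.61778022,  0.23098673]), 'tvec': array([-0.52428509, -0.03524958,  0.39099783])}
```

View images.

View pics/top0.png

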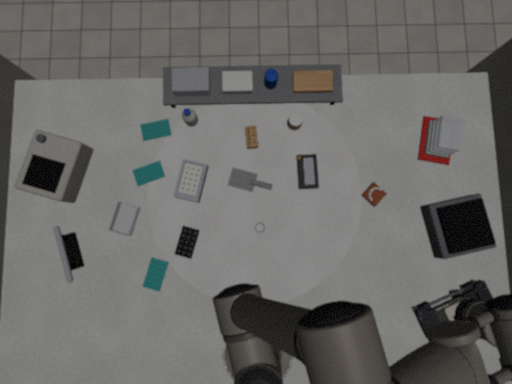

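View pics/side0.png

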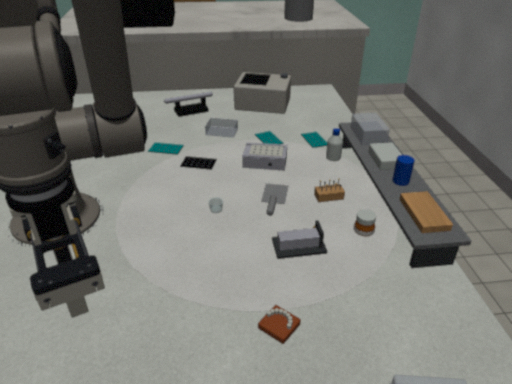

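View pics/wrist0.png

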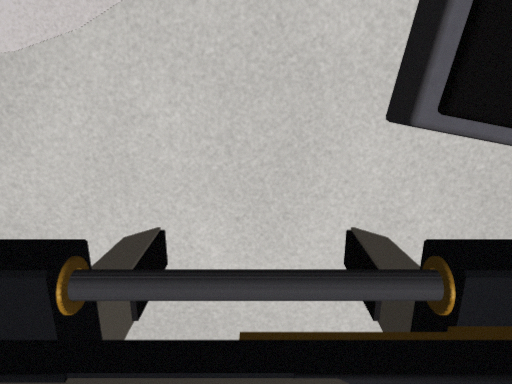

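```bash
cat > h.py <<'E'
import numpy as np,cv2
from cell import bot,capture,calibration
def ray(cal,uv,z):
    K=cal['intrinsics'];R=cv2.Rodrigues(cal['rvec'])[0];t=cal['tvec'].reshape(3)
    d=R.T@np.linalg.inv(K)@np.array([uv[0],uv[1],1.]);c=-R.T@t
    return c+d*(z-c[2])/d[2]
def proj(cal,p):
    return cv2.projectPoints(np.array(p,float).reshape(-1,3),cal['rvec'],cal['tvec'],cal['intrinsics'],None)[0].reshape(-1,2)
E
python3 - <<'E'
import cv2
t=cv2.imread('pics/top0.png')
a=cv2.resize(t[140:220,160:230],None,fx=8,fy=8,interpolation=cv2.INTER_CUBIC)[:600]
b=cv2.resize(t[145:200,285:330],None,fx=10,fy=10,interpolation=cv2.INTER_CUBIC)
cv2.imwrite('pics/ca.png',a);cv2.imwrite('pics/cb.png',b)
s=cv2.imread('pics/side0.png')
cv2.imwrite('pics/cs.png',cv2.resize(s[130:270,200:350],None,fx=4,fy=4,interpolation=cv2.INTER_CUBIC))
E
```

```text
(no output)
```

View pics/ca.png

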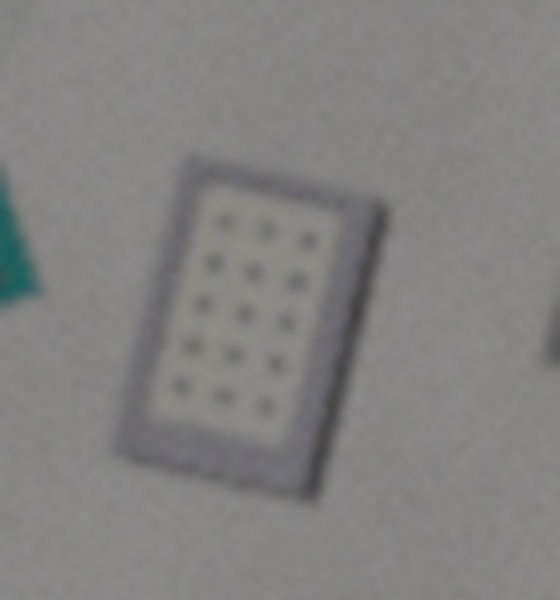

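View pics/cb.png

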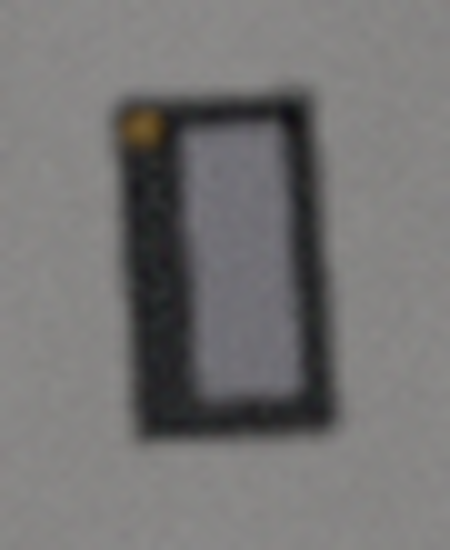

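View pics/cs.png

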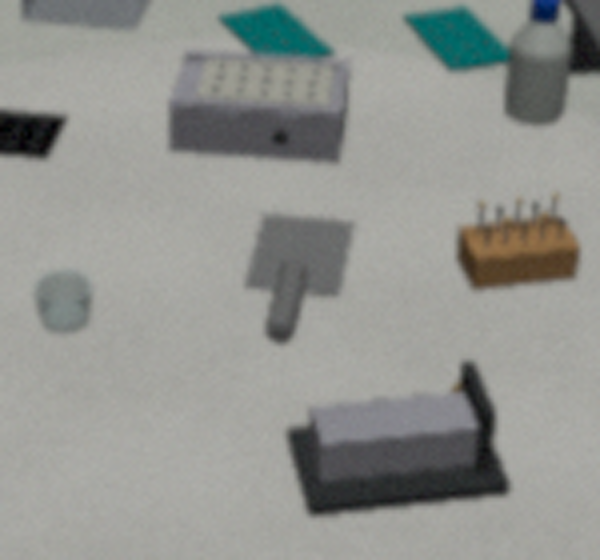

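```bash
python3 - <<'E'
from h import *
cal=calibration('top')
# crop px -> image px: u = x/8+160-.5ish
def W(pts,ox,oy,s,z): return np.array([ray(cal,((x+.5)/s-.5+ox,(y+.5)/s-.5+oy),z) for x,y in pts])
def rep(n,w):
    c=w.mean(0); e=[np.linalg.norm(w[i]-w[i-1])*1e3 for i in range(4)]
    print(n,c.round(4),'edges',np.round(e,1)); 
    v=(w[0]+w[1]-w[2]-w[3]); print(' dir far-near yaw deg',np.degrees(np.arctan2(v[1],v[0])).round(2))
# far-left, far-right, near-right, near-left
rep('plate',W([(203,180),(343,210),(289,450),(147,418)],160,140,8,.044))
rep('tray',W([(187,155),(380,197),(312,500),(117,455)],160,140,8,.044))
rep('bar',W([(183,122),(283,122),(303,396),(198,400)],285,145,10,.040))
rep('foot',W([(118,102),(307,95),(337,430),(140,438)],285,145,10,.010))
ct=cv2.imread('pics/top0.png')
for n,z,uv in [('burblock',.028,(251,136)),('spatula',.01,(250,181)),('dappen',.02,(260,227)),('jar',.05,(295,121)),('liquid',.1,(189,115)),('casebox',.03,(125,218))]:
    print(n,ray(cal,uv,z).round(3))
E
```

```text
plate [0.5698 0.2116 0.044 ] edges [102.6  60.3 103.1  60.7]
 dir far-near yaw deg -12.76
tray [0.5647 0.2101 0.044 ] edges [129.1  83.2 130.   83.3]
 dir far-near yaw deg -12.7
bar [ 0.5912 -0.1859  0.04  ] edges [94.8 33.8 93.5 35.3]
 dir far-near yaw deg 1.48
foot [ 0.594  -0.1849  0.01  ] edges [117.4  65.7 117.3  67.7]
 dir far-near yaw deg 2.31
burblock [0.717 0.006 0.028]
spatula [0.563 0.013 0.01 ]
dappen [ 0.406 -0.018  0.02 ]
jar [ 0.76  -0.144  0.05 ]
liquid [0.771 0.206 0.1  ]
casebox [0.444 0.431 0.03 ]
```

```bash
cat >> h.py <<'E'
def go(target,xang=None):
    """shift in cm tool axes and twist deg to reach world target; xang = world yaw (deg) of tool x"""
    o=bot.get_obs();R=o['eef_rot'];p=o['position']
    s=R.T@(np.array(target)-p)*100
    cur=np.degrees(np.arctan2(R[1,0],R[0,0])); tw=0
    if xang is not None: tw=-((xang-cur+180)%360-180)
    print('t',round(o['time_s'],2),'pos',p.round(4),'xang',round(cur,2),'F',o['ft_force'].round(2),'w',round(o['width'],4))
    print('  shift cm',s.round(3),'twist',round(tw,2))
E
python3 - <<'E'
from h import *
cal=calibration('wrist');R=cv2.Rodrigues(cal['rvec'])[0];c=-R.T@cal['tvec']
o=bot.get_obs();print('cam in tool',o['eef_rot'].T@(c-o['position']),'cam axes in tool',(o['eef_rot'].T@R.T).round(3))
go([.50,.215,.226],-102.7)
E
```

```text
cam in tool [-0.00025809 -0.15863443  0.07589454] cam axes in tool [[ 1.     0.002  0.001]
 [-0.    -0.278  0.96 ]
 [ 0.002 -0.96  -0.278]]
t 0.15 pos [ 0.197  -0.4863  0.2262] xang -67.95 F [ 0.49 -0.35  0.18] w 0.092
  shift cm [-53.628   0.092  54.407] twist 34.75
```

```bash
r="0"; python3 -m pendant '0 -53.6 0.1 54.4 34.75; 0 -53.6 0.1 54.4 34.75; 0 -53.6 0.1 54.4 34.75; 0 -53.6 0.1 54.4 34.75; 0 -53.6 0.1 54.4 34.75' 10
python3 -c "
from h import *
go([.497,.2255,.226],-102.7)"
```

```text
time_s: 0.65
position: [0.2936, -0.2633, 0.2265]
eef_rot: [[-0.225, -0.0, 0.974], [-0.974, 0.001, -0.225], [-0.001, -1.0, -0.0]]
ft_force: [0.2, 0.7, 0.9]
width: 0.0564
t 0.65 pos [ 0.2936 -0.2633  0.2265] xang -103.0 F [0.17 0.67 0.88] w 0.0564
  shift cm [-52.203   0.09    8.819] twist -0.3
```

```bash
python3 -m pendant '0 -52.2 0.1 8.8 0; 0 -52.2 0.1 8.8 0; 0 -52.2 0.1 8.8 0; 0 -52.2 0.1 8.8 0; 0 -52.2 0.1 8.8 0'|head -2
python3 -c "
from h import *
go([.497,.2255,.226],-102.7)"
```

```text
time_s: 1.15
position: [0.3894, -0.0319, 0.2264]
t 1.15 pos [ 0.3894 -0.0319  0.2264] xang -103.01 F [ 0.89 -1.28  0.56] w 0.0165
  shift cm [-27.498   0.06    4.683] twist -0.31
```

```bash
python3 -m pendant '0 -27.5 0.1 4.7 -0.3; 0 -27.5 0.1 4.7 -0.3; 0 -27.5 0.1 4.7 -0.3; 0 -27.5 0.1 4.7 -0.3; 0 -27.5 0.1 4.7 -0.3'|head -2; python3 -m pendant '0 -2.9 0.1 0.5 0; 0 -2.9 0.1 0.5 0;0 -2.9 0.1 0.5 0'|head -2
python3 -c "
from h import *
go([.497,.2255,.226],-102.7)
cal=calibration('wrist')
im=capture('wrist');cv2.imwrite('pics/w1.png',im[:,:,::-1])
np.savez('w1.npz',**cal)
go([.497,.2255,.226],-102.7)
"
```

```text
time_s: 1.65
position: [0.4855, 0.1991, 0.2255]
time_s: 1.95
position: [0.4962, 0.2264, 0.2238]
t 1.95 pos [0.4962 0.2264 0.2238] xang -102.6 F [ 0.57 -1.53 -0.2 ] w 0.0005
  shift cm [ 0.076 -0.224  0.096] twist 0.1
t 2.0 pos [0.4962 0.2257 0.2241] xang -102.68 F [ 0.61 -0.5  -0.14] w 0.0008
  shift cm [ 0.    -0.192  0.079] twist 0.02
```

View pics/w1.png

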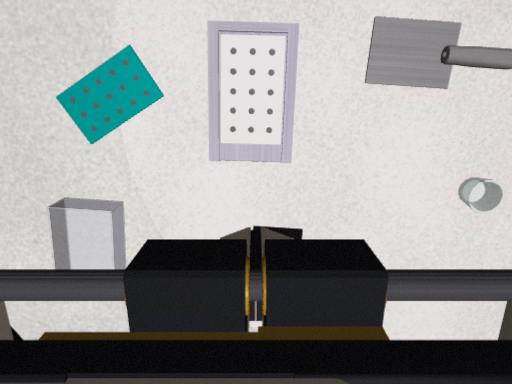

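```bash
cat >> h.py <<'E'
def quad(mask,cal,z,name):
    cs=cv2.findContours(mask,cv2.RETR_EXTERNAL,cv2.CHAIN_APPROX_NONE)[0]
    c=max(cs,key=cv2.contourArea)
    P=np.array([ray(cal,q,z)[:2] for q in c.reshape(-1,2)],np.float32)
    hull=cv2.convexHull(P)
    (cx,cy),(w,h),a=cv2.minAreaRect((hull*1000).astype(np.float32))
    b=cv2.boxPoints(((cx,cy),(w,h),a))
    L=max([(b[1]-b[0]),(b[2]-b[1])],key=np.linalg.norm); 
    if L[0]<0:L=-L
    yaw=np.degrees(np.arctan2(L[1],L[0]))
    print(name,'px',c.reshape(-1,2).min(0),c.reshape(-1,2).max(0),'centre mm',round(cx,1),round(cy,1),'size',round(w,1),round(h,1),'yaw',round(yaw,2))
    return np.array([cx,cy])/1000,yaw,b
E
python3 - <<'E'
from h import *
cal=dict(np.load('w1.npz'))
im=cv2.imread('pics/w1.png'); roi=np.zeros(im.shape[:2],np.uint8); roi[10:172,200:305]=255
hsv=cv2.cvtColor(im,cv2.COLOR_BGR2HSV)
print(im[90,213],im[70,243],im[155,250],im[90,180],im[90,310],hsv[90,213],hsv[90,180],hsv[70,243])
tr=cv2.inRange(hsv,(110,18,90),(150,90,255))&roi
tr=cv2.morphologyEx(tr,cv2.MORPH_CLOSE,np.ones((5,5)))
t,ty,_=quad(tr,cal,.044,'tray')
inner=np.zeros_like(roi); inner[28:150,214:292]=255
pl=cv2.inRange(im,(215,215,215),(255,255,255))&inner
pl=cv2.morphologyEx(pl,cv2.MORPH_OPEN,np.ones((3,3)))
p,py,_=quad(pl,cal,.044,'plate')
d=np.array([np.cos(np.radians(ty)),np.sin(np.radians(ty))]);n=np.array([-d[1],d[0]])
print('plate in tray',(p-t)@d*1e3,(p-t)@n*1e3)
v=im.copy();v[tr>0]=(0,0,255);v[pl>0]=(0,255,0)
cv2.imwrite('pics/m1.png',cv2.resize(v[0:190,180:330],None,fx=3,fy=3))
E
```

```text
[189 176 181] [230 228 232] [199 184 189] [227 226 230] [220 221 227] [132  18 189] [173   4 230] [165   4 232]
tray px [208  22] [297 162] centre mm 569.7 214.7 size 82.9 128.8 yaw -14.08
plate px [221  35] [284 143] centre mm 573.4 213.2 size 59.3 99.7 yaw -14.04
plate in tray 3.964227424162285 -0.5344797955613264
```

View pics/m1.png

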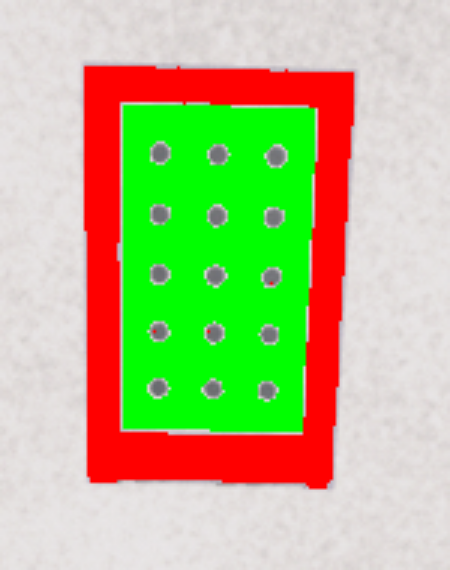

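```bash
python3 - <<'E'
from h import *
im=cv2.imread('pics/top0.png');cal=calibration('top')
S=8
def up(x0,y0,x1,y1): return cv2.resize(im[y0:y1,x0:x1],None,fx=S,fy=S,interpolation=cv2.INTER_CUBIC).astype(int)
def quadS(mask,x0,y0,z,n):
    cs=cv2.findContours(mask,cv2.RETR_EXTERNAL,cv2.CHAIN_APPROX_NONE)[0];c=max(cs,key=cv2.contourArea).reshape(-1,2)
    P=np.array([ray(cal,((q[0]+.5)/S-.5+x0,(q[1]+.5)/S-.5+y0),z)[:2] for q in c])*1000
    (cx,cy),(w,h),a=cv2.minAreaRect(P.astype(np.float32));m=P.mean(0)
    _,_,V=np.linalg.svd(P-m);
    print(n,'rect',round(cx,1),round(cy,1),round(w,1),round(h,1),round(a,2),'pca yaw',np.degrees(np.arctan(V[0][1]/V[0][0])).round(2))
c=up(160,140,230,220)
br=c.mean(2)
print(br[300,250],br[300,150],c[300,150],c[300,60],br[300,60])
pl=((br>150)&(c[:,:,0]-c[:,:,1]<6)).astype(np.uint8)*255
for th in (155,165):
    m=(br>th).astype(np.uint8)*255; m[:,:145]=0;m[:,345:]=0;m[:175]=0;m[455:]=0
    m=cv2.morphologyEx(m,cv2.MORPH_CLOSE,np.ones((25,25)));quadS(m,160,140,.044,'plate')
vi=((c[:,:,0]-c[:,:,1])>7).astype(np.uint8)*255
vi=cv2.morphologyEx(vi,cv2.MORPH_CLOSE,np.ones((9,9)));vi=cv2.morphologyEx(vi,cv2.MORPH_OPEN,np.ones((9,9)));quadS(vi,160,140,.044,'tray')
cv2.imwrite('pics/vi.png',np.hstack([vi,m]))
c=up(285,145,330,200);br=c.mean(2)
b=(br>100).astype(np.uint8)*255
b[:90]=0;b[:,:140]=0;b[:,310:]=0;b[360:]=0
b=((c[:,:,0]-c[:,:,1]>5)&(br>85)).astype(np.uint8)*255
quadS(cv2.morphologyEx(b,cv2.MORPH_OPEN,np.ones((9,9))),285,145,.04,'bar');cv2.imwrite('pics/b.png',b)
d=(br<75).astype(np.uint8)*255
d=cv2.morphologyEx(d,cv2.MORPH_CLOSE,np.ones((31,31)))
quadS(d,285,145,.01,'foot')
E
```

```text
134.33333333333334 115.66666666666667 [119 114 114] [132 134 135] 133.66666666666666Traceback (most recent call last):
  File "<stdin>", line 17, in <module>
  File "<stdin>", line 6, in quadS
ValueError: max() iterable argument is empty
```

```bash
python3 - <<'E'
from h import *
im=cv2.imread('pics/top0.png');cal=calibration('top')
S=8
def up(x0,y0,x1,y1): return cv2.GaussianBlur(cv2.resize(im[y0:y1,x0:x1],None,fx=S,fy=S,interpolation=cv2.INTER_CUBIC),(0,0),3).astype(int)
def quadS(mask,x0,y0,z,n):
    cs=cv2.findContours(mask,cv2.RETR_EXTERNAL,cv2.CHAIN_APPROX_NONE)[0];c=max(cs,key=cv2.contourArea).reshape(-1,2)
    P=np.array([ray(cal,((q[0]+.5)/S-.5+x0,(q[1]+.5)/S-.5+y0),z)[:2] for q in c])*1000
    (cx,cy),(w,h),a=cv2.minAreaRect(P.astype(np.float32));m=P.mean(0)
    _,_,V=np.linalg.svd(P-m);
    print(n,'rect',round(cx,1),round(cy,1),round(w,1),round(h,1),round(a,2),'pca yaw',np.degrees(np.arctan(V[0][1]/V[0][0])).round(2))
c=up(160,140,230,220);br=c.mean(2)
vi=((c[:,:,0]-c[:,:,1])>3).astype(np.uint8)*255
vi=cv2.morphologyEx(vi,cv2.MORPH_CLOSE,np.ones((9,9)));vi=cv2.morphologyEx(vi,cv2.MORPH_OPEN,np.ones((9,9)));quadS(vi,160,140,.044,'tray')
m=(br>127).astype(np.uint8)*255; m[:,:140]=0;m[:,350:]=0;m[:175]=0;m[455:]=0
m=cv2.morphologyEx(m,cv2.MORPH_CLOSE,np.ones((25,25)))
quadS(m,160,140,.044,'plate')
cv2.imwrite('pics/vi.png',np.hstack([vi,m]))
c=up(285,145,330,200);br=c.mean(2)
b=((c[:,:,0]-c[:,:,1]>4)&(br>85)).astype(np.uint8)*255
quadS(cv2.morphologyEx(b,cv2.MORPH_OPEN,np.ones((9,9))),285,145,.04,'bar')
d=(br<85).astype(np.uint8)*255
d=cv2.morphologyEx(d,cv2.MORPH_CLOSE,np.ones((31,31)))
quadS(d,285,145,.01,'foot');cv2.imwrite('pics/b.png',np.hstack([b,d]))
# second wrist image, arm at rest
cal=calibration('wrist');im=capture('wrist');cv2.imwrite('pics/w2.png',im[:,:,::-1]);im=im[:,:,::-1].copy()
roi=np.zeros(im.shape[:2],np.uint8); roi[10:172,200:305]=255
tr=cv2.inRange(cv2.cvtColor(im,cv2.COLOR_BGR2HSV),(110,18,90),(150,90,255))&roi
tr=cv2.morphologyEx(tr,cv2.MORPH_CLOSE,np.ones((5,5)));quad(tr,cal,.044,'tray wrist')
go([.5,.2,.2],-102.7)
E
```

```text
tray rect 565.6 211.3 86.9 129.8 75.26 pca yaw -15.61
plate rect 569.5 211.7 58.4 99.3 75.51 pca yaw -14.27
bar rect 591.1 -185.0 90.1 33.4 2.33 pca yaw 2.32
foot rect 593.6 -184.7 118.9 69.6 1.95 pca yaw 1.52
tray wrist px [207  22] [296 162] centre mm 569.8 214.8 size 82.7 128.6 yaw -14.09
t 2.05 pos [0.4963 0.2253 0.2244] xang -102.73 F [-0.63 -0.04  0.25] w 0.0006
  shift cm [2.385 2.436 0.922] twist -0.03
```

View pics/vi.png

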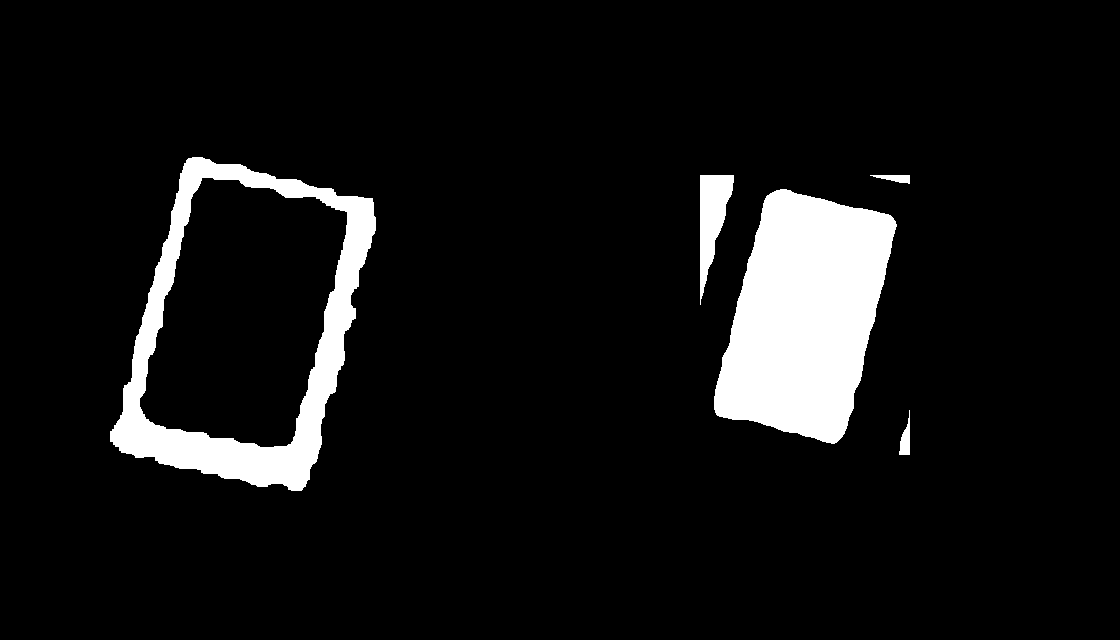

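View pics/b.png

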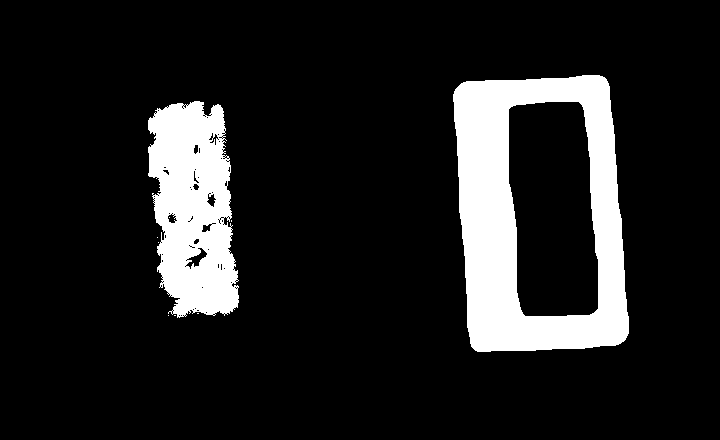

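```bash
python3 -c "
from h import *
go([.578,.2105,.07],-104.1)"
```

```text
t 2.05 pos [0.4963 0.2253 0.2244] xang -102.73 F [-0.63 -0.04  0.25] w 0.0006
  shift cm [-0.361 15.431  8.306] twist 1.37
```

```bash
python3 -m pendant '0 -0.36 4 4 1.4; 0 -0.36 8 8.3 1.4; 0 -0.36 12 8.3 1.4; 0 -0.36 15.4 8.3 1.4; 0 -0.36 15.4 8.3 1.4'|head -2
python3 -c "
from h import *
go([.578,.2105,.05],-104.1)"
```

```text
time_s: 2.55
position: [0.5746, 0.2079, 0.0653]
t 2.55 pos [0.5746 0.2079 0.0653] xang -104.28 F [-0.   -0.5  -0.53] w 0.0006
  shift cm [-0.348  1.527  0.284] twist -0.18
```

```bash
python3 -m pendant '0 -0.3 0 0.2 -0.2; 0 -0.3 0.4 0.2 -0.2; 0 -0.3 0.8 0.2 -0.2; 0 -0.3 1.2 0.2 -0.2; 0 -0.3 1.4 0.2 -0.2'|head -2
python3 -c "
from h import *
go([.578,.2105,.045],-104.1)"
```

```text
time_s: 3.05
position: [0.5772, 0.2104, 0.0517]
t 3.05 pos [0.5772 0.2104 0.0517] xang -104.06 F [-0.07  0.92  0.34] w 0.0003
  shift cm [-0.033  0.672  0.085] twist 0.04
```

```bash
python3 -m pendant '0 0 0.2 0 0; 0 0 0.35 0 0; 0 0 0.5 0 0; 0 0 0.55 0 0;0 0 0.55 0 0'|egrep 'posi|forc'
python3 -m pendant '0 0 0.05 0 0; 0 0 0.1 0 0; 0 0 0.1 0 0'|egrep 'posi|forc'
```

```text
position: [0.577, 0.2104, 0.0461]
ft_force: [-0.4, -0.5, -0.3]
position: [0.577, 0.2104, 0.0451]
ft_force: [0.2, 0.5, -0.3]
```

```bash
for i in 1 2; do python3 -m pendant '0 0 0.04 0 0; 0 0 0.05 0 0; 0 0 0.05 0 0'|egrep 'posi|forc'; done
```

```text
position: [0.577, 0.2104, 0.0445]
ft_force: [-0.2, -0.3, 0.1]
position: [0.5771, 0.2104, 0.0444]
ft_force: [0.1, -0.2, 2.8]
```

```bash
python3 -m pendant '0 0 0.08 0 0; 0 0 0.08 0 0; 0 0 0.08 0 0'|egrep 'posi|forc'
```

```text
position: [0.5773, 0.2104, 0.0443]
ft_force: [-2.6, 0.4, 5.3]
```

```bash
python3 -m pendant '0 0 0.08 -0.2 0; 0 0 0.08 -0.4 0; 0 0 0.08 -0.6 0; 0 0 0.08 -0.8 0; 0 0 0.08 -1.0 0'|egrep 'posi|forc'
python3 - <<'E'
from h import *
im=capture('wrist');cv2.imwrite('pics/w3.png',im[:,:,::-1])
E
```

```text
position: [0.5685, 0.213, 0.0443]
ft_force: [1.3, -0.4, 6.4]
```

View pics/w3.png

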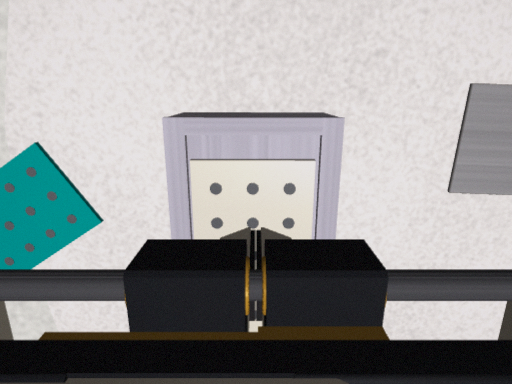

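```bash
python3 -m pendant '0 0 0.07 -0.3 0; 0 0 0.07 -0.6 0; 0 0 0.07 -0.9 0; 0 0 0.07 -1.2 0; 0 0 0.07 -1.5 0'|egrep 'posi|forc'
python3 -m pendant '0 0 0.07 -0.3 0; 0 0 0.07 -0.6 0; 0 0 0.07 -0.9 0; 0 0 0.07 -1.2 0; 0 0 0.07 -1.5 0'|egrep 'posi|forc'
python3 - <<'E'
from h import *
im=capture('wrist');cv2.imwrite('pics/w4.png',im[:,:,::-1])
im=capture('side');cv2.imwrite('pics/s4.png',cv2.resize(im[130:200,200:320,::-1],None,fx=5,fy=5,interpolation=cv2.INTER_CUBIC))
E
```

```text
position: [0.5543, 0.217, 0.0443]
ft_force: [1.0, 0.1, 5.3]
position: [0.5404, 0.2208, 0.0443]
ft_force: [1.8, -0.2, 5.6]
```

View pics/w4.png

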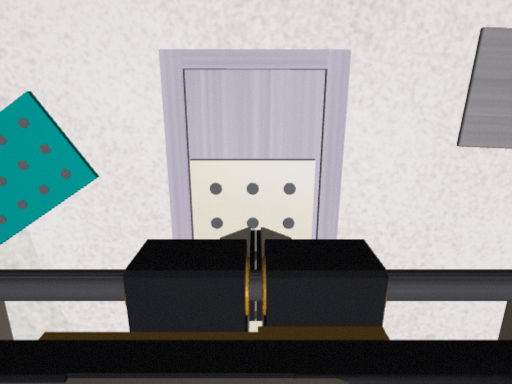

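View pics/s4.png

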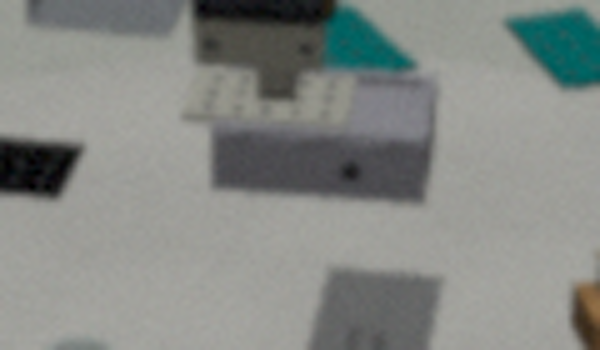

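```bash
python3 - <<'E'
from h import *
cal=calibration('wrist');o=bot.get_obs()
im=cv2.imread('pics/w4.png')
g=im[:,230:280].mean((1,2)); print([ (i,int(g[i])) for i in range(48,76)]); print([(i,int(g[i])) for i in range(154,165)])
d=np.array([.970,-.2436,0])
for rim in(67,70):
    print(rim,(ray(cal,(255,rim),.044)-ray(cal,(255,159.5),.044))@d*1e3)
print((ray(cal,(255,50),.044)-ray(cal,(255,159.5),.044))@d*1e3,'outer rim +65 -> plate back')
E
```

```text
[(48, 220), (49, 199), (50, 185), (51, 184), (52, 184), (53, 182), (54, 180), (55, 181), (56, 183), (57, 185), (58, 185), (59, 183), (60, 181), (61, 180), (62, 179), (63, 178), (64, 181), (65, 183), (66, 186), (67, 187), (68, 165), (69, 156), (70, 181), (71, 188), (72, 188), (73, 188), (74, 187), (75, 188)]
[(154, 192), (155, 192), (156, 192), (157, 192), (158, 172), (159, 106), (160, 177), (161, 222), (162, 227), (163, 227), (164, 227)]
67 41.605388008125516
70 40.351333720712596
48.60127318143118 outer rim +65 -> plate back
```

```bash
python3 -m pendant '0 0 0.07 -0.4 0; 0 0 0.07 -0.8 0; 0 0 0.07 -1.2 0; 0 0 0.07 -1.6 0; 0 0 0.07 -1.75 0'|egrep 'posi|forc'
python3 -m pendant '0 0 0.06 0 0; 0 0 0.05 0 0; 0 0 0.04 0 0;0 0 0.04 0 0'|egrep 'posi|forc'
python3 - <<'E'
from h import *
cal=calibration('wrist')
im=capture('wrist')[:,:,::-1];cv2.imwrite('pics/w5.png',im)
g=im[:,230:280].mean((1,2)); print([ (i,int(g[i])) for i in range(0,50)]); print([(i,int(g[i])) for i in range(154,165)])
d=np.array([.970,-.2436,0])
for rim in range(10,40,3):
    print(rim,(ray(cal,(255,rim),.044)-ray(cal,(255,159.5),.044))@d*1e3)
E
```

```text
position: [0.5235, 0.2254, 0.0443]
ft_force: [1.7, -1.1, 6.2]
position: [0.5235, 0.2255, 0.0443]
ft_force: [-0.4, -0.8, 7.4]
[(0, 220), (1, 220), (2, 220), (3, 220), (4, 191), (5, 180), (6, 182), (7, 182), (8, 181), (9, 178), (10, 179), (11, 180), (12, 182), (13, 183), (14, 182), (15, 180), (16, 178), (17, 177), (18, 176), (19, 176), (20, 178), (21, 182), (22, 184), (23, 185), (24, 178), (25, 100), (26, 83), (27, 169), (28, 185), (29, 186), (30, 186), (31, 186), (32, 186), (33, 186), (34, 186), (35, 186), (36, 186), (37, 186), (38, 186), (39, 187), (40, 186), (41, 186), (42, 187), (43, 187), (44, 187), (45, 187), (46, 187), (47, 187), (48, 187), (49, 187)]
[(154, 193), (155, 193), (156, 193), (157, 192), (158, 173), (159, 106), (160, 177), (161, 222), (162, 227), (163, 227), (164, 227)]
10 64.42495615776085
13 63.2741736066994
16 62.11820163984389
19 60.95700507562131
22 59.79054841372106
25 58.618795831477144
28 57.44171118020087
31 56.25925798146345
34 55.07139942332805
37 53.87809835652893
```

View pics/w5.png

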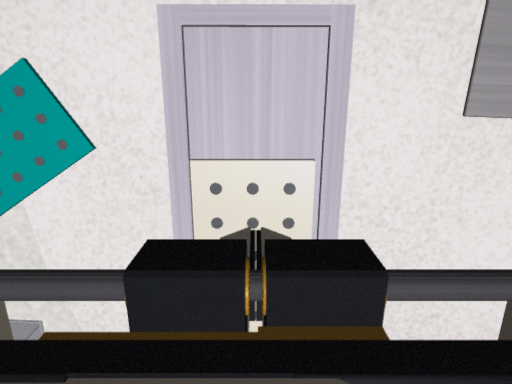

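```bash
python3 -m pendant '0 0 -0.1 0 0; 0 0 -0.4 0 0; 0 0 -2 0 0; 0 0 -5 0 -0; 0 0 -8 0 0'|egrep 'posi|forc'
python3 -m pendant '9 0 -6 -3 0; 9 0 -9 -6 0;9 0 -9 -6 0;9 0 -9 -6 0'|egrep 'posi|forc|wid'
python3 - <<'E'
from h import *
cal=calibration('wrist');np.savez('w6.npz',**cal)
go([.5,.23,.12],-104.1)
im=capture('wrist')[:,:,::-1];cv2.imwrite('pics/w6.png',im)
E
```

```text
position: [0.5228, 0.2254, 0.1244]
ft_force: [0.9, 0.1, 0.6]
position: [0.4647, 0.2406, 0.2161]
ft_force: [-0.6, -0.1, -0.9]
width: 0.028
t 8.25 pos [0.4647 0.2406 0.2161] xang -103.96 F [-0.56 -0.08 -0.94] w 0.028
  shift cm [0.174 9.603 3.69 ] twist 0.14
```

View pics/w6.png

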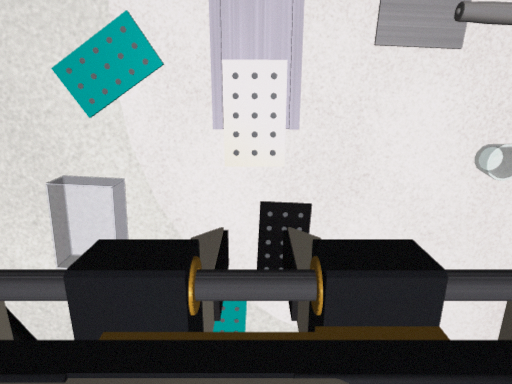

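```bash
python3 - <<'E'
from h import *
cal=dict(np.load('w6.npz'));im=cv2.imread('pics/w6.png')
cv2.imwrite('pics/w6c.png',cv2.resize(im[40:190,200:310],None,fx=4,fy=4,interpolation=cv2.INTER_CUBIC))
E
```

```text
(no output)
```

View pics/w6c.png

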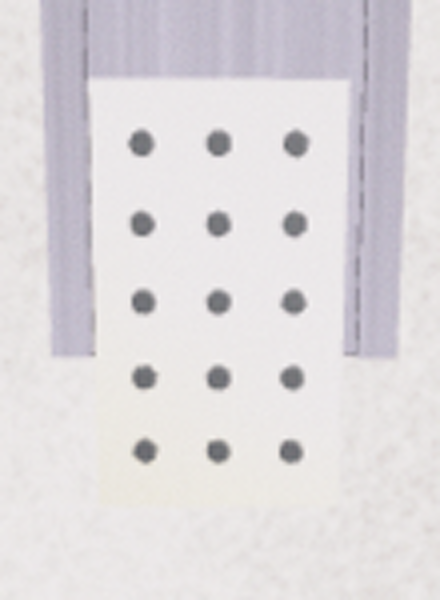

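```bash
python3 - <<'E'
from h import *
cal=dict(np.load('w6.npz'));im=cv2.imread('pics/w6.png')
g=cv2.cvtColor(im,cv2.COLOR_BGR2GRAY);m=np.zeros_like(g);m[62:160,226:286]=(g[62:160,226:286]<140)*255
n,l,s,c=cv2.connectedComponentsWithStats(m);c=c[1:][s[1:,4]>10];print(len(c))
P=np.array([ray(cal,q,.044)[:2] for q in c]);ctr=P.mean(0)
_,_,V=np.linalg.svd(P-ctr);yaw=np.degrees(np.arctan(V[0][1]/V[0][0]));print('plate',ctr,yaw)
d=np.array([np.cos(np.radians(yaw)),np.sin(np.radians(yaw))])
e=ray(cal,(255,128.3),.044)[:2];print('overhang centre->edge',(ctr-e)@d)
b=ray(cal,(255,59.5),.044)[:2];f=ray(cal,(255,165.5),.044)[:2]
print('back,front',(b-ctr)@d,(f-ctr)@d)
for xr in((222.5,100),(286,100)): print(np.dot(ray(cal,xr,.044)[:2]-ctr,[-d[1],d[0]]))
go([*(ctr-.034*d),.10],yaw-90)
E
```

```text
15
plate [0.51972726 0.22875301] -13.976382598525653
overhang centre->edge 0.012476044919916334
back,front 0.049968540959665755 -0.04926557333095675
0.02991486048483371
-0.03035991887960382
t 8.3 pos [0.4648 0.2401 0.2145] xang -104.0 F [-0.64 -1.06  0.18] w 0.0319
  shift cm [-0.245 11.44   2.236] twist -0.02
```

```bash
python3 -m pendant '9.1 -0.15 3 1.0 0; 9.1 -0.15 6 2.1 0;9.1 -0.15 9 2.1 0;9.1 -0.15 11 2.1 0;9.1 -0.15 11.4 2.1 0'|egrep 'posi|forc|wid'
python3 -m pendant '9.1 0 0 0 0; 9.1 0 0 0 0'|egrep 'posi|forc|wid'
python3 - <<'E'
from h import *
d=np.array([.9704,-.2415]);n=np.array([.2415,.9704]);c=np.array([.51973,.22875])
go([*(c-.0355*d-n*.0),.0232],-104)
im=capture('wrist')[:,:,::-1];cv2.imwrite('pics/w7.png',im)
E
```

```text
position: [0.4832, 0.235, 0.0957]
ft_force: [-0.8, 0.6, 0.8]
width: 0.072
position: [0.4833, 0.2347, 0.0952]
ft_force: [-0.7, -0.7, -0.7]
width: 0.0877
t 9.0 pos [0.4833 0.2347 0.0952] xang -104.06 F [-0.68 -0.66 -0.66] w 0.0877
  shift cm [-0.355  7.196  0.212] twist -0.06
```

View pics/w7.png

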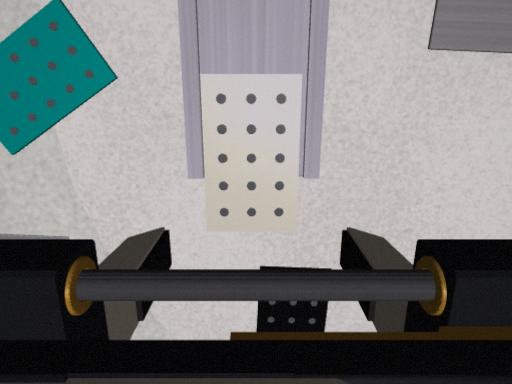

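```bash
python3 -m pendant '9.1 -0.25 1 0.2 0; 9.1 -0.25 2.5 0.2 0;9.1 -0.25 4 0.2 0;9.1 -0.25 5.5 0.2 0;9.1 -0.25 6.5 0.2 0'|egrep 'posi|forc|wid'
python3 -c "
from h import *
go([.4853,.2375,.0232],-104)"
```

```text
position: [0.4855, 0.2367, 0.0301]
ft_force: [-0.7, -0.1, -0.5]
width: 0.0908
t 9.55 pos [0.4855 0.2367 0.0301] xang -104.05 F [-0.65 -0.13 -0.54] w 0.0908
  shift cm [-0.078  0.687 -0.03 ] twist -0.05
```

```bash
python3 -m pendant '9.1 0 0.3 0 0; 9.1 0 0.6 0 0; 9.1 0 0.7 0 0; 9.1 0 0.7 0 0'|egrep 'posi|forc|wid'
python3 - <<'E'
from h import *
im=capture('side');cv2.imwrite('pics/s7.png',cv2.resize(im[120:220,180:320,::-1],None,fx=5,fy=5,interpolation=cv2.INTER_CUBIC))
im=capture('wrist')[:,:,::-1];cv2.imwrite('pics/w8.png',im)
E
```

```text
position: [0.4857, 0.2368, 0.0235]
ft_force: [-0.6, -0.3, 0.1]
width: 0.0908
```

View pics/s7.png

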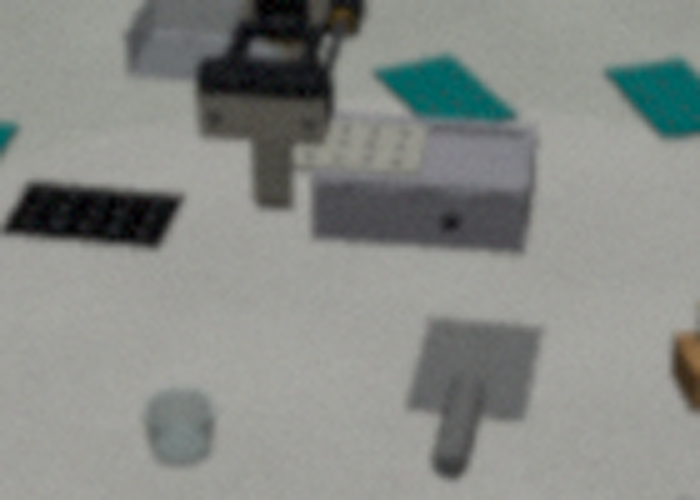

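View pics/w8.png

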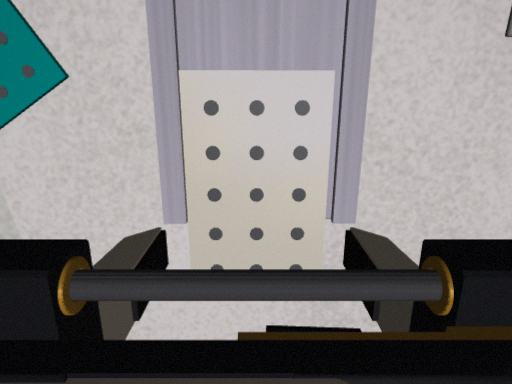

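```bash
python3 -m pendant '5 0 0 0 0; 5 0 0 0 0; 5 0 0 0 0; 5 0 0 0 0; 5 0 0 0 0' 5|egrep 'posi|forc|wid'
python3 -m pendant '5 0 0 0 0; 5 0 0 0 0; 5 0 0 0 0' 15|egrep 'posi|forc|wid'
python3 -m pendant '5 0 0 0 0; 5 0 0 0 0; 5 0 0 0 0' 30|egrep 'posi|forc|wid'
```

```text
position: [0.4857, 0.2368, 0.0236]
ft_force: [-0.6, -0.5, 0.6]
width: 0.0596
position: [0.4857, 0.2368, 0.0236]
ft_force: [0.7, 0.8, 0.7]
width: 0.0593
position: [0.4857, 0.2368, 0.0236]
ft_force: [-0.2, -0.6, 0.2]
width: 0.0592
```

Gripped at 59.2 mm (plate is 60 wide, as it should be). Lift slowly, then look.

```bash
python3 -m pendant '5 0 -0.1 0 0; 5 0 -0.3 0 0; 5 0 -0.7 0 0; 5 0 -1.2 0 0; 5 0 -1.8 0 0'|egrep 'posi|forc|wid'
python3 -m pendant '5 0 -1 0 0; 5 0 -3 0 0; 5 0 -6 0 0; 5 0 -8 0 0;5 0 -8 0 0'|egrep 'posi|forc|wid'
python3 - <<'E'
from h import *
im=capture('side');cv2.imwrite('pics/s8.png',cv2.resize(im[60:200,180:320,::-1],None,fx=4,fy=4,interpolation=cv2.INTER_CUBIC))
cal=calibration('wrist');np.savez('w9.npz',**cal)
im=capture('wrist')[:,:,::-1];cv2.imwrite('pics/w9.png',im)
go([.485,.2,.1],-104)
E
```

```text
position: [0.4859, 0.2369, 0.042]
ft_force: [-0.0, 0.6, -1.0]
width: 0.0591
position: [0.4886, 0.2378, 0.1256]
ft_force: [0.5, 0.0, -1.0]
width: 0.0592
t 12.25 pos [0.4866 0.2371 0.1223] xang -104.05 F [-0.36  0.78 -1.9 ] w 0.0596
  shift cm [3.626 2.242 0.762] twist -0.05
```

View pics/s8.png

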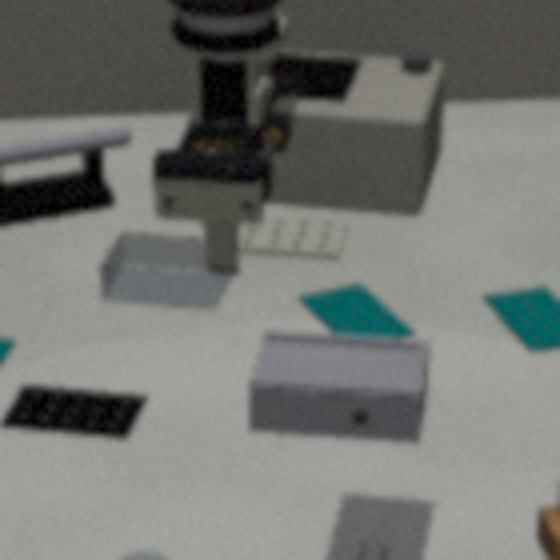

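View pics/w9.png

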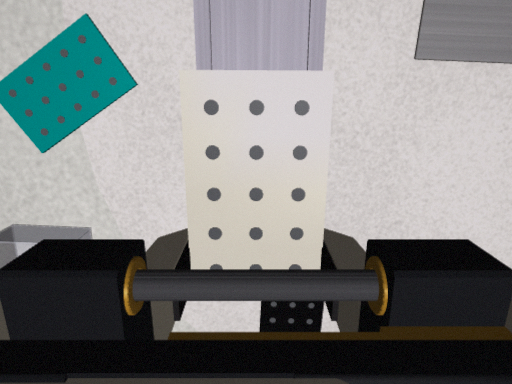

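```bash
python3 - <<'E'
from h import *
cal=dict(np.load('w9.npz'));im=cv2.imread('pics/w9.png');o=bot.get_obs()
g=cv2.cvtColor(im,cv2.COLOR_BGR2GRAY);m=np.zeros_like(g);m[80:250,192:322]=(g[80:250,192:322]<140)*255
n,l,s,c=cv2.connectedComponentsWithStats(m);k=(s[1:,4]>30)&(s[1:,4]<400);c=c[1:][k];print(c.round(0).tolist())
zt=o['position'][2]+.0188+.002
P=np.array([ray(cal,q,zt) for q in c]);T=(P-o['position'])@o['eef_rot']
print((T*1e3).round(1)); back=ray(cal,(256,71),zt);print('far edge tool z',((back-o['position'])@o['eef_rot']*1e3).round(1))
go([.52,-.03,.25],-88)
E
```

```text
[[211.0, 107.0], [256.0, 107.0], [301.0, 107.0], [212.0, 152.0], [256.0, 152.0], [300.0, 152.0], [214.0, 194.0], [256.0, 194.0], [298.0, 194.0], [215.0, 233.0], [255.0, 233.0], [296.0, 233.0]]
[[-18.9 -21.5  71.5]
 [ -0.6 -21.4  71.4]
 [ 17.5 -21.3  71.4]
 [-18.9 -21.4  53.3]
 [ -0.7 -21.3  53.2]
 [ 17.4 -21.2  53.2]
 [-19.  -21.2  35.1]
 [ -0.8 -21.1  35. ]
 [ 17.4 -21.   35. ]
 [-19.1 -21.   16.8]
 [ -0.9 -20.9  16.8]
 [ 17.3 -20.9  16.7]]
far edge tool z [ -0.8 -21.5  85.1]
t 12.25 pos [0.4866 0.2371 0.1223] xang -104.05 F [-0.36  0.78 -1.9 ] w 0.0596
  shift cm [ 25.167 -12.72    9.616] twist -16.05
```

```bash
python3 -m pendant '5 1 -2 0.5 -2; 5 4 -4 2 -5; 5 8 -7 4 -8; 5 12 -10 6 -11; 5 16 -12.7 8 -14'|egrep 'posi|forc|wid'
python3 -c "
from h import *
go([.52,-.03,.25],-88)"
```

```text
position: [0.5242, 0.0698, 0.244]
ft_force: [1.0, -0.1, -1.2]
width: 0.0595
t 12.75 pos [0.5242 0.0698 0.244 ] xang -89.89 F [ 0.98 -0.07 -1.19] w 0.0595
  shift cm [ 9.977 -0.567 -0.445] twist -1.89
```

```bash
python3 -m pendant '5 4 -0.5 -0.4 -1.9; 5 7.5 -0.5 -0.4 -1.9; 5 9.5 -0.5 -0.4 -1.9; 5 10 -0.5 -0.4 -1.9; 5 10 -0.5 -0.4 -1.9'|egrep 'posi|forc|wid'
python3 - <<'E'
from h import *
cal=calibration('wrist');np.savez('w10.npz',**cal)
im=capture('wrist')[:,:,::-1];cv2.imwrite('pics/w10.png',im)
go([.485,.2,.1],-88)
E
```

```text
position: [0.52, -0.0306, 0.2481]
ft_force: [-0.6, -0.0, -1.1]
width: 0.0594
t 13.3 pos [ 0.5201 -0.0298  0.2484] xang -88.01 F [-0.72  0.34 -1.96] w 0.0591
  shift cm [-23.11   14.833  -2.502] twist -0.01
```

View pics/w10.png

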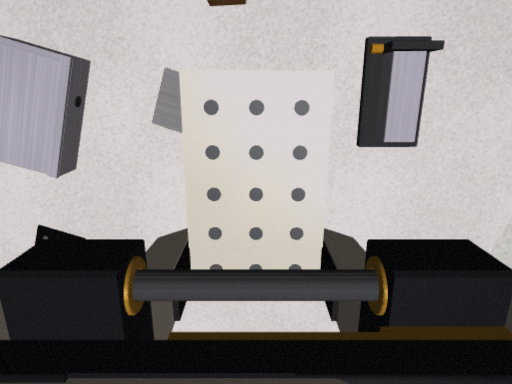

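```bash
python3 - <<'E'
import cv2
im=cv2.imread('pics/w10.png');cv2.imwrite('pics/w10c.png',cv2.resize(im[30:155,350:450],None,fx=4.8,fy=4.8,interpolation=cv2.INTER_CUBIC))
E
```

```text
(no output)
```

View pics/w10c.png

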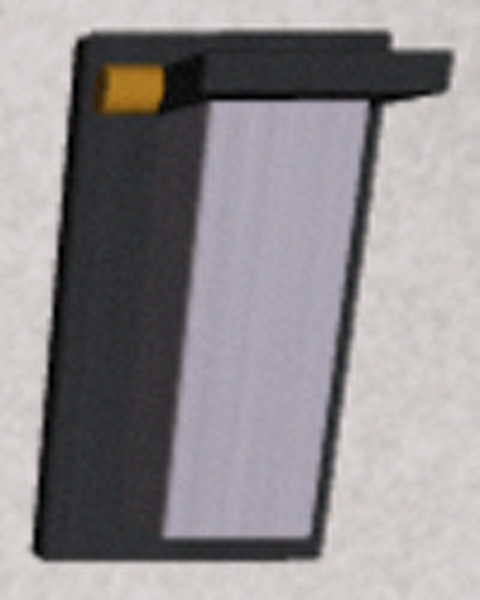

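```bash
python3 - <<'E'
from h import *
cal=dict(np.load('w10.npz'));S=4.8
f=lambda x,y,z:ray(cal,((x+.5)/S-.5+350,(y+.5)/S-.5+30),z)
nl,nr,fr,fl=[f(x,y,.04) for x,y in((163,537),(310,537),(367,100),(208,100))]
print('widths',np.linalg.norm(nl-nr),np.linalg.norm(fl-fr))
nm=(nl+nr)/2;fm=(fl+fr)/2;v=fm-nm;yaw=np.degrees(np.arctan2(v[1],v[0]))
print('bar near mid',nm,'far mid',fm,'visible len',np.linalg.norm(v),'yaw',yaw, [np.degrees(np.arctan2(*(b-a)[1::-1])) for a,b in((nl,fl),(nr,fr))])
d=v/np.linalg.norm(v);print('rest origin',nm+.05*d,'stop face est x', np.linalg.norm(v)-.05)
q=[f(x,y,.01) for x,y in((37,553),(318,553),(388,35),(78,35))]
print('foot centre',np.mean(q,0),'sizes',[np.linalg.norm(q[i]-q[i-1]) for i in range(4)]); 
print('foot yaw',[np.degrees(np.arctan2(*(b-a)[1::-1])) for a,b in((q[0],q[3]),(q[1],q[2]))])
E
```

```text
widths 0.033366347962555824 0.0334430884847331
bar near mid [ 0.54896296 -0.1860554   0.04      ] far mid [ 0.6407225  -0.18204454  0.04      ] visible len 0.09184715441652284 yaw 2.5028356365067856 [np.float64(2.526809091049802), np.float64(2.4788657410557318)]
rest origin [ 0.59891526 -0.18387196  0.04      ] stop face est x 0.04184715441652284
foot centre [ 0.59889321 -0.1826949   0.01      ] sizes [np.float64(0.11684827511806284), np.float64(0.06920701404001876), np.float64(0.11687893391385049), np.float64(0.06978323335152112)]
foot yaw [np.float64(2.5974991993921694), np.float64(2.314872326987906)]
```

```bash
python3 -c "
from h import *
go([.536,-.187,.12],-87.6)"
```

```text
t 13.3 pos [ 0.5201 -0.0298  0.2484] xang -88.01 F [-0.72  0.34 -1.96] w 0.0591
  shift cm [15.747 12.846  1.224] twist -0.41
```

```bash
python3 -m pendant '5 2.5 0 0.4 -0.4; 5 6.5 0 1.2 -0.4; 5 10.5 2 1.2 -0.4; 5 14 5 1.2 -0.4; 5 15.7 8 1.2 -0.4'|egrep 'posi|forc|wid'
python3 -m pendant '5 0 0 0 0; 5 0 0 0 0'|egrep 'posi|forc|wid'
python3 -c "
from h import *
go([.536,-.187,.05],-87.6)"
```

```text
position: [0.5368, -0.1877, 0.1673]
ft_force: [0.3, -0.0, -0.2]
width: 0.0589
position: [0.5369, -0.1865, 0.1668]
ft_force: [0.3, 0.4, 0.1]
width: 0.0594
t 14.0 pos [ 0.5369 -0.1865  0.1668] xang -87.58 F [0.32 0.38 0.08] w 0.0594
  shift cm [ 0.038 11.683  0.077] twist 0.02
```

```bash
python3 -c "
from h import *
o=bot.get_obs();print(o['eef_rot'].round(4),o['joint_velocities'].round(4))"
python3 -m pendant '5 0 0 0 0; 5 0 0 0 0'|egrep 'posi|rot|wid'

```

```text
[[ 4.220e-02 -1.460e-02  9.990e-01]
 [-9.991e-01 -1.600e-03  4.220e-02]
 [ 9.000e-04 -9.999e-01 -1.470e-02]] [ 0.0184 -0.0373 -0.028   0.0026  0.0088 -0.0004]
position: [0.5379, -0.1852, 0.1684]
eef_rot: [[0.044, -0.012, 0.999], [-0.999, -0.002, 0.044], [0.002, -1.0, -0.012]]
width: 0.059
```

```bash
python3 -c "
from h import *
go([.536,-.187,.045],-87.6)"
python3 -m pendant '5 0.1 3 0 0.1; 5 0.2 6 0 0.1; 5 0.2 9 0 0.1; 5 0.2 11 0 0.1; 5 0.2 12.2 0 0.1'|egrep 'posi|forc|wid'
python3 - <<'E'
from h import *
go([.536,-.187,.03],-87.6)
im=capture('side');cv2.imwrite('pics/s9.png',cv2.resize(im[180:280,240:360,::-1],None,fx=5,fy=5,interpolation=cv2.INTER_CUBIC))
im=capture('wrist')[:,:,::-1];cv2.imwrite('pics/w11.png',im)
go([.536,-.187,.03],-87.6)
E
```

```text
t 14.2 pos [ 0.5379 -0.1852  0.1684] xang -87.46 F [ 0.19  0.58 -0.15] w 0.059
  shift cm [ 0.152 12.345 -0.044] twist 0.14
position: [0.5365, -0.1866, 0.0459]
ft_force: [0.6, 0.9, -0.4]
width: 0.0592
t 14.7 pos [ 0.5365 -0.1866  0.0459] xang -87.5 F [ 0.58  0.91 -0.41] w 0.0592
  shift cm [ 0.039  1.59  -0.036] twist 0.1
t 14.8 pos [ 0.5362 -0.1867  0.0459] xang -87.52 F [-0.19 -1.11 -0.78] w 0.0592
  shift cm [ 0.023  1.587 -0.004] twist 0.08
```

View pics/s9.png

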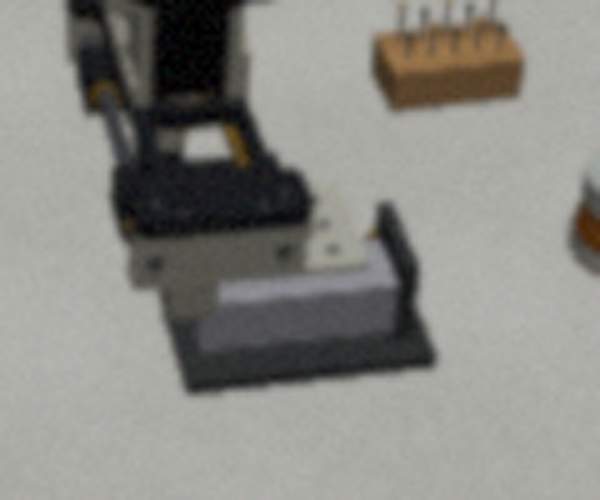

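View pics/w11.png

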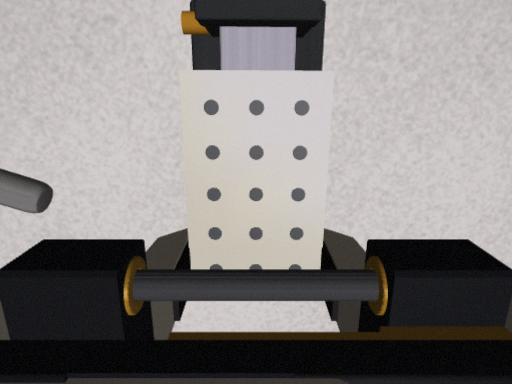

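```bash
python3 -m pendant '5 0 0.4 0 0.1; 5 0 0.8 0 0.1; 5 0 1.2 0 0.1; 5 0 1.6 0 0.1; 5 0 1.8 0 0.1'|egrep 'posi|forc|wid'
python3 -m pendant '5 0 0.05 0 0; 5 0 0.1 0 0; 5 0 0.1 0 0'|egrep 'posi|forc|rot'
```

```text
position: [0.5359, -0.1867, 0.0277]
ft_force: [-0.2, -0.4, -1.2]
width: 0.0591
position: [0.5359, -0.1868, 0.0267]
eef_rot: [[0.041, -0.014, 0.999], [-0.999, -0.002, 0.041], [0.001, -1.0, -0.014]]
ft_force: [-0.7, -0.0, -1.7]
```

```bash
for i in 1 2 3 4; do python3 -m pendant '5 0 0.03 0 0; 5 0 0.06 0 0; 5 0 0.06 0 0'|egrep 'posi|forc'; done
```

```text
position: [0.5359, -0.1868, 0.0261]
ft_force: [0.0, 0.3, -0.8]
position: [0.5359, -0.1868, 0.0254]
ft_force: [-0.1, -0.5, -1.0]
position: [0.5359, -0.1868, 0.0248]
ft_force: [-0.1, -0.3, -0.1]
position: [0.5359, -0.1868, 0.0242]
ft_force: [-0.8, -0.8, -0.4]
```

```bash
for i in 1 2; do python3 -m pendant '5 0 0.03 0 0; 5 0 0.05 0 0; 5 0 0.05 0 0'|egrep 'posi|forc|rot'; done
```

```text
position: [0.5359, -0.1868, 0.0237]
eef_rot: [[0.041, -0.013, 0.999], [-0.999, -0.002, 0.041], [0.001, -1.0, -0.014]]
ft_force: [0.1, 0.7, -0.2]
position: [0.5361, -0.1869, 0.0235]
eef_rot: [[0.041, -0.013, 0.999], [-0.999, -0.002, 0.041], [0.001, -1.0, -0.013]]
ft_force: [-0.5, -0.8, 2.5]
```

```bash
python3 -m pendant '5 0 0.03 0.1 0; 5 0 0.03 0.3 0; 5 0 0.03 0.5 0; 5 0 0.03 0.7 0; 5 0 0.03 0.8 0'|egrep 'posi|forc|rot'
python3 - <<'E'
from h import *
cal=calibration('wrist')
im=capture('wrist')[:,:,::-1];cv2.imwrite('pics/w12.png',im)
go([.536,-.187,.03],-87.6)
E
```

```text
position: [0.5446, -0.1868, 0.0235]
eef_rot: [[0.041, -0.012, 0.999], [-0.999, -0.003, 0.041], [0.002, -1.0, -0.012]]
ft_force: [-2.5, -0.2, 6.7]
t 17.95 pos [ 0.5447 -0.1868  0.0235] xang -87.62 F [-1.02 -0.93  6.2 ] w 0.0591
  shift cm [-0.011 -0.639 -0.875] twist -0.02
```

View pics/w12.png

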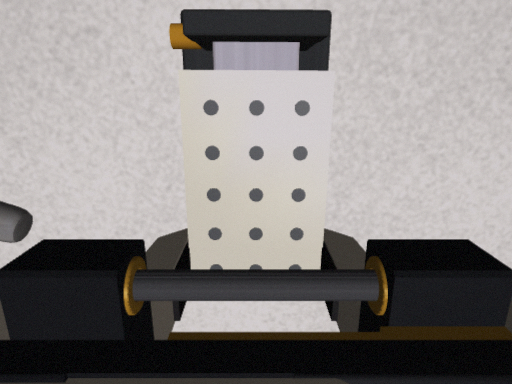

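```bash
python3 -m pendant '5 0 -0.03 0 0; 5 0 -0.02 0.2 0; 5 0 -0.02 0.4 0; 5 0 -0.02 0.6 0; 5 0 -0.02 0.7 0'|egrep 'posi|forc|rot'
python3 - <<'E'
from h import *
im=capture('wrist')[:,:,::-1];cv2.imwrite('pics/w13.png',im)
E
```

```text
position: [0.552, -0.1865, 0.0236]
eef_rot: [[0.042, -0.012, 0.999], [-0.999, -0.003, 0.042], [0.002, -1.0, -0.012]]
ft_force: [-0.6, 0.0, 2.5]
```

View pics/w13.png

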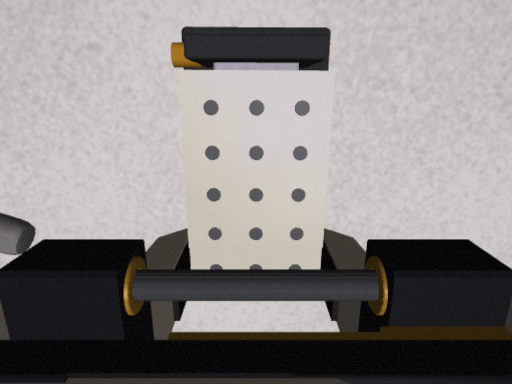

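```bash
for i in 1 2; do python3 -m pendant '5 0 0 0.04 0; 5 0 0 0.08 0; 5 0 0 0.12 0; 5 0 0 0.15 0'|egrep 'posi|forc';done
```

```text
position: [0.5535, -0.1864, 0.0236]
ft_force: [-1.3, -0.4, 3.1]
position: [0.5549, -0.1864, 0.0236]
ft_force: [-2.4, -0.9, 3.9]
```

```bash
for i in 1 2; do python3 -m pendant '5 0 -0.01 0.04 0; 5 0 -0.01 0.08 0; 5 0 -0.01 0.1 0;5 0 -0.01 0.1 0'|egrep 'posi|forc';done
```

```text
position: [0.555, -0.1863, 0.0236]
ft_force: [-4.8, -1.2, 5.0]
position: [0.5549, -0.1863, 0.0236]
ft_force: [-6.1, -1.2, 5.8]
```

```bash
python3 -m pendant '5 0 -0.03 0.11 0; 5 0 -0.03 0.11 0;5 0 -0.03 0.11 0'|egrep 'posi|forc'
python3 - <<'E'
from h import *
im=capture('wrist')[:,:,::-1];cv2.imwrite('pics/w14.png',im)
im=capture('side');cv2.imwrite('pics/s14.png',cv2.resize(im[180:280,240:360,::-1],None,fx=5,fy=5,interpolation=cv2.INTER_CUBIC))
E
```

```text
position: [0.5549, -0.1863, 0.0236]
ft_force: [-6.3, -1.0, 4.5]
```

View pics/w14.png

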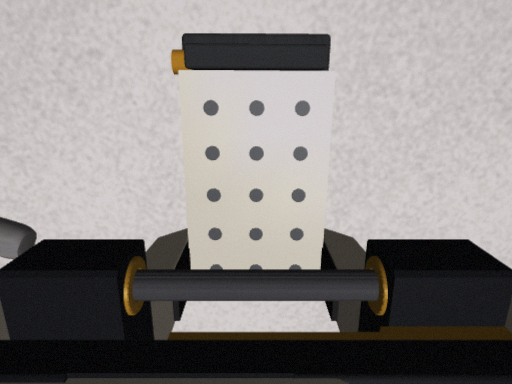

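View pics/s14.png

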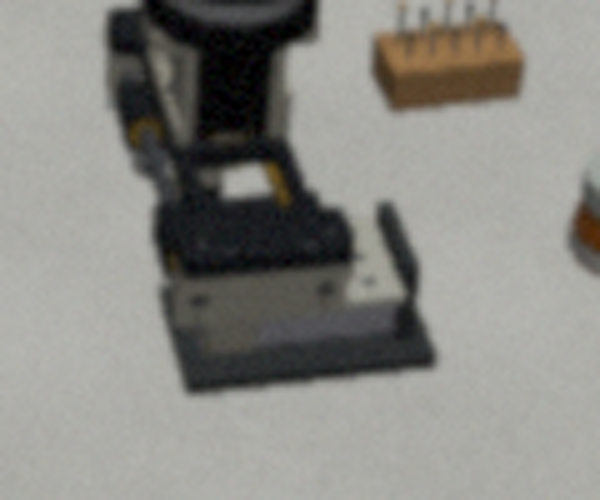

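```bash
python3 -m pendant '5 0 -0.02 0.02 0; 5 0 -0.02 0.02 0;5 0 -0.02 0.02 0' 6|egrep 'posi|forc|wid'
python3 -m pendant '6.4 0 -0.01 0 0; 6.4 0 -0.01 0 0;7 0 -0.01 0 0; 8 0 -0.01 0 0; 9.1 0 -0.01 0 0'|egrep 'posi|forc|wid'
python3 -m pendant '9.1 0 -0.01 0 0; 9.1 0 -0.01 0 0;9.1 0 -0.01 0 0'|egrep 'posi|forc|wid'
python3 - <<'E'
from h import *
im=capture('wrist')[:,:,::-1];cv2.imwrite('pics/w15.png',im)
E
```

```text
position: [0.5551, -0.1862, 0.0235]
ft_force: [-2.1, -0.6, 0.2]
width: 0.0596
position: [0.5552, -0.1862, 0.0237]
ft_force: [-0.0, -0.5, 0.2]
width: 0.0815
position: [0.5552, -0.1862, 0.0238]
ft_force: [0.2, 0.2, -0.6]
width: 0.0909
```

View pics/w15.png

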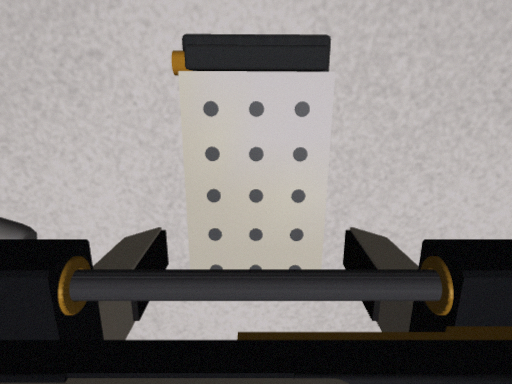

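Plate still against the stop (its far edge at row 70 meets the stop), centred on cols 180–332, and the fingers are clear. Rise straight up.

```bash
python3 -m pendant '9.1 0 -0.5 0 0; 9.1 0 -2 0 0;9.1 0 -5 0 0; 9.1 0 -9 0 0; 9.1 0 -13 -2 0'|egrep 'posi|forc|wid'
python3 -m pendant '9.1 0 -2 -3 0; 9.1 0 -2 -4 0; 9.1 0 -2 -4 0; 9.1 0 -2 -4 0;9.1 0 -2 -4 0'|egrep 'posi|forc|wid'
python3 - <<'E'
from h import *
cal=calibration('wrist')
im=capture('wrist')[:,:,::-1].copy();cv2.imwrite('pics/w16.png',im)
g=cv2.cvtColor(im,cv2.COLOR_BGR2GRAY)
np.savez('w16.npz',**cal)
im=capture('side');cv2.imwrite('pics/s16.png',cv2.resize(im[180:280,240:360,::-1],None,fx=5,fy=5,interpolation=cv2.INTER_CUBIC))
cv2.imwrite('pics/s16f.png',im[:,:,::-1])
im=capture('top');cv2.imwrite('pics/t16.png',im[:,:,::-1])
E
```

```text
position: [0.5387, -0.1868, 0.1556]
ft_force: [0.8, -0.7, 0.7]
width: 0.0912
position: [0.4994, -0.1882, 0.175]
ft_force: [0.7, -0.7, 0.1]
width: 0.0913
```

View pics/w16.png

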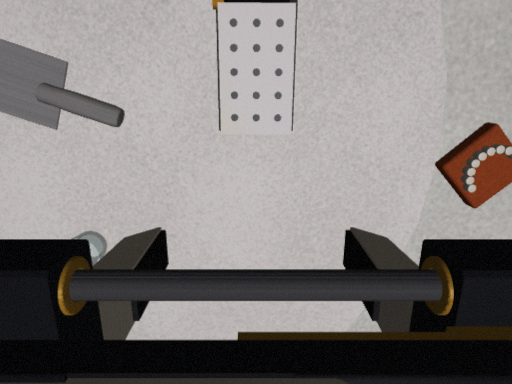

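View pics/s16.png

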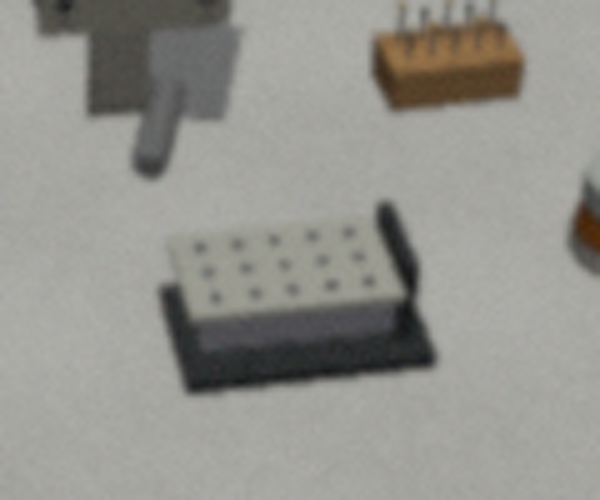

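View pics/t16.png

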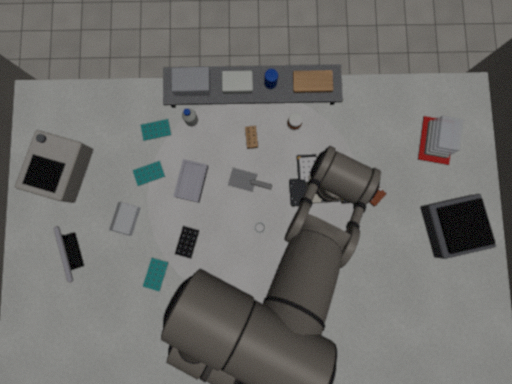

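```bash
python3 - <<'E'
from h import *
cal=dict(np.load('w16.npz'));im=cv2.imread('pics/w16.png');g=cv2.cvtColor(im,cv2.COLOR_BGR2GRAY);m=np.zeros_like(g);m[10:130,223:291]=(g[10:130,223:291]<140)*255
n,l,s,c=cv2.connectedComponentsWithStats(m);c=c[1:][s[1:,4]>10];P=np.array([ray(cal,q,.044)[:2] for q in c]);ctr=P.mean(0)
_,_,V=np.linalg.svd(P-ctr);yaw=np.degrees(np.arctan(V[0][1]/V[0][0]))
a=np.radians(2.45);d=np.array([np.cos(a),np.sin(a)]);r=np.array([.5989,-.1835])
print(len(c),ctr,'yaw',yaw,'in rest',(ctr-r)@d*1e3,(ctr-r)@[-d[1],d[0]]*1e3)
o=bot.get_obs();print(o['time_s'],o['ft_force'],np.abs(o['joint_velocities']).max())
bot.sign_off()
E
```

```text
15 [ 0.59015902 -0.18443036] yaw 2.2699499529472265 in rest -8.772757467463586 -0.555849834616289
22.8 [ 0.21260348  0.42257003 -0.18825638] 0.005752435573989901
the job is handed in; nothing more can be done
```

I slid the plate out of the tray, gripped it, set it on the rest, slid it against the stop and released it. I signed off at 22.8 s of the 72 s allowed; no verdict is reported, so everything below is from my own readings.

- **Sliding out:** I pressed at about 5 to 7 N and drew the plate out until it overhung by about 37 mm, still lying flat.
- **Gripping and setting down:** I gripped the overhanging end at 30 N, with the fingers stopping at 59 mm on the 60 mm plate. It did not sag when lifted. I set it down about 20 mm clear of the stop at about 2.5 N; the downward force rose briefly to 6.7 N early in the slide.
- **Pushing and letting go:** The tool stopped moving with about 6 N of forward force, so the plate was pressed on the stop. I then eased off, opened the fingers and backed away.

**Last checks:**
- In the side and wrist pictures the plate lies flat on the seat, and its leading end was against the stop with no visible gap after release.
- Measured against the rest, its centre is at x = -8.8 mm and y = -0.6 mm, and it is turned about 0.2°.
- The arm is clear of everything and reads no contact force.
- The bystanders visible in the final overhead view look unmoved. I did not measure them, and the arm hides part of the cast.

**Disagreement between cameras:** the overhead and wrist cameras placed the tray and rest about 4 to 5 mm apart. I used the average for the tray press, and wrist readings for the grasp and the placing, where the offset should cancel.

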